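# Hook a shelf into a slotted bench rack

## Robot

A 6-joint arm with a two-finger parallel gripper is mounted at the origin on a cart in front of the work surface, level with it; the furniture and walls round the work are solid. World frame = base frame: x ahead of the robot, y to its left, z up, the work surface at z = 0. Lengths are in m, angles in rad, forces in N, time in s.
With the tool pointing down it reaches from about 0.375 to 0.9 m from the base axis. Payload 3.1 kg.
Tool frame: the origin (TCP) lies midway between the tips of the shut fingers; the grasp point (between the pads) lies 19 mm behind it; z points along the fingers, y is the line along which they close (so a half turn about z gives the same grasp; the last joint's range is limited). The gripper opens to 87 mm and grips with 3 to 60 N. Pads are 19 mm wide; open, the fingers measure 117 mm over their backs; the gripper's body (75 mm by 190 mm) begins 51 mm behind the grasp point.
Start: joints at [-1.452, 0.527, 1.433, -0, 1.181, -0.178], TCP at [0.183, -0.597, 0.223] pointing down, gripper open.
Joint ranges: [-3.08, 3.08], [-0.75, 2.2], [0.22, 2.44], [-1.43, 4.57], [0, 2.65], [-2.85, 2.85]. Speed limits (rad/s): [2.79, 2.79, 3.14, 3.14, 3.14, 3.14].

## Interface

Orientations are given as a rotation vector (axis times angle).
In Python, from bench import r gives the robot as it stands.
- The arm moves only by the tool carry_out, never from a script. Its argument "series" is text: rows parted by semicolons, each of 7 numbers parted by spaces: the turn, a rotation vector about the tool's x, y, z in degrees, then the shift along the tool's x, y, z in m, then the closure, from -1 (fully open) to 1 (shut). In form: ax ay az dx dy dz jaw; .... A call has 1 to 5 rows; each row shifts and turns the commanded pose from where the row before left it, along the tool's axes as they then stand; what a row does not reach is not made up. A row lasts 1/8 s, in which the tool goes at most 62.5 mm and 10.7 degrees, less where a joint would pass 70% of its speed; a pose out of reach is approached as far as the arm can. A call is refused whole if a number of a shift passes 0.0625 or a number of a turn 10.7, either way. A call with a gripper value outside its range is refused whole. The fingers move at their own pace and stop on an object; "grip_force" is the grip in N (left out, the last holds). Time passes only in rows, so rows that do not move let the fingers close. It gives the time, the measured TCP pose, the force, the opening and the grip force at its end, in the units of the state.
- r.state(): the state, without advancing time (a new reading comes with each control period).
- r.snapshot(name): name is "scene" or "side" or "wrist"; returns a dict with "image" (400x640x3 uint8, red, green, blue), "fx", "fy", "cx", "cy" (pixels), "rvec" (rotation vector, rad) and "tvec" (3), from world to camera coordinates, as OpenCV has them; the wrist camera has in their place "hand_eye" (4x4, takes a point from camera to tool coordinates, whose origin is the TCP and whose axes are the flange's). Camera axes: x right, y down, z forward; pixel columns grow to the right and rows downward; lengths in m; the calibration is good to about 2 mm. The wrist camera is an equidistant fisheye: a pixel r from the principal point sees the ray r / f radians off the axis. A picture is of the moment at which its call begins: read the wrist's pose just before it. There is no depth.
- r.finish_job(): hands the job in; it is judged then, once.
The state is a dict: "time_s": time; "joint_positions": joint angles; "qvel": joint speeds; "joint_efforts": joint torques, N m; "tool_pos": TCP position; "tool_rot": TCP orientation; "force": force on the tool from outside, world axes, zero at the start; "wrist_torque": the same for the moment, N m; "opening": finger opening in m; "grip_force": force on a finger pad.
Only numpy, scipy, OpenCV 4.12 (cv2) and the standard library are available. Lean on these libraries where they do the work, as an engineer would, in place of code of your own. Each camera call takes 0.05 s, during which the arm holds its last target. There are 200 camera calls.

## Task

Fit the longer of the two loose aluminium shelves to the small rack on the bench: put its two rear hooks through the empty upper slots of the two uprights, then push it down until both hooks snap past their spring catches and it sits fully home and level. Let go of it there, and leave the short shelf, which does not fit this rack, lying where it is.

Things in the scene. Friction and masses are not known exactly. Their poses are not given: they have to be found in the camera images.
- long_shelf: longer loose aluminium shelf, 230 mm long (y), 0.25 kg, standing on the bench the way up it is to be fitted. Origin: underside of its upright back wall, mid-length, mid-thickness; x to the hook side (rear), z up. Back wall 12 mm thick (x -6 to 6), 50 mm high, full length. In front a tray 5 mm thick to x = -52 mm, rim 14 mm high
- grip (a point): on the long shelf, x = y = 0, z = 38 mm: middle of the back wall, 12 mm under its top edge; take the wall here from above, one finger before and one behind it. Axes as for the shelf
- hook_left (a point): on the long shelf at x = 8, y = 100, z = 34 mm: underside of the left steel hook. The hook is 10 mm wide: a level tongue at z 34 to 40 mm, then a leg down to z = 16 mm that slants away from the wall (gap between wall and leg 6 mm at the top, 12 mm at the bottom); its toe ends at x = 27 mm
- hook_right (a point): the same point of the right hook, y = -100 mm
- short_shelf: bystander: a loose shelf of the same profile but 160 mm long with hooks 130 mm apart; it does not fit the rack. Origin and axes as for the long shelf
- rack: dark steel rack, fixed; origin at bench level midway between its uprights in the plane of their front faces; x into the rack, away from its open front, z up. Uprights at y = +-100 mm, 44 mm wide, 235 mm high, free space of 156 mm between and behind them (foot bar 12 mm high). A shelf is fitted for good in the lower slots (reaches 59 mm in front, up to z = 81 mm)
- seat_left (a point): on the rack at x = 2, y = 100, z = 165 mm: middle of the lower edge of the left upper slot, in its 4 mm thick front wall. Slot 28 mm wide, 40 mm high. Axes as for the rack. With the shelf home, the tongue rests on this edge and hook_left lies on this point, within about 3 mm (the back wall then touches the uprights' front faces or stands 2 mm off)
- seat_right (a point): the same point of the right upper slot, y = -100 mm
- catch_left (a joint): brass spring catch behind the left upper slot, 0 to 9 mm (0: out; grows as pushed back to +x of the rack). Its sloped nose stands over the way of the hook's toe, down to 10 mm under the slot's edge: pushing the shelf straight down drives it back, then it springs out over the toe. The two need about 5 to 10 N of push besides the shelf's weight
- catch_right (a joint): the same catch of the right upper slot

How it is judged:
By the outcome, as a careful person would: the job done as asked, in the order asked, and still so for the second after the job is handed in, with the robot touching nothing.
It also fails if it takes over 38 s, if anything falls off the work surface, if the arm or the gripper's body presses on something with over 40 N, if the wrist force passes 120 N, or if a joint passes its speed limit or range.

## Working session

There is one attempt and no reset: what is moved stays moved. The work goes in short steps, Python scripts to look and compute and a tool call to move; the robot and the scene stay as the last step left them, time stands still between calls to the robot, and variables do not carry over. Pictures are saved under pics/ and viewed, at most 10 in all, crops included, and the job is handed in when it is done.

Besides the shell and the picture viewer there is one more tool, called after ">>>" in YAML: its name, and indented under it one key for each argument. carry_out: Moves the arm, as the interface text tells. Its arguments: {"type":"object","properties":{"series":{"type":"string"},"grip_force":{"type":"number"}},"required":["series"]}

```bash
ls; mkdir -p pics; python3 - <<'E'
from bench import r
import cv2,json
s=r.state();print({k:s[k] for k in("time_s","tool_pos","tool_rot","opening","force")})
for n in("scene","side"):
    d=r.snapshot(n);cv2.imwrite(f"pics/{n}0.png",d["image"][:,:,::-1]);print(n,d["fx"],d["fy"],d["cx"],d["cy"],d["rvec"],d["tvec"])
E
```

```text
pics
{'time_s': 0.0, 'tool_pos': array([ 0.18332665, -0.59674221,  0.22156708]), 'tool_rot': array([-3.10469383e+00, -4.65746097e-01, -8.37461412e-05]), 'opening': 0.08730249587585912, 'force': array([-0.08220716, -0.7133444 ,  1.06035473])}
scene 425.603745722732 425.603745722732 321.90254271836886 200.14544440280278 [ 1.07819494 -2.05136088  1.29087779] [0.3744677  0.29853956 0.63422687]
side 420.5942836189062 420.5942836189062 311.2677803289099 201.55832632158345 [ 2.01399249 -0.06683331  0.02016106] [-0.54160611  0.16286398  1.08917367]
```

View pics/scene0.png

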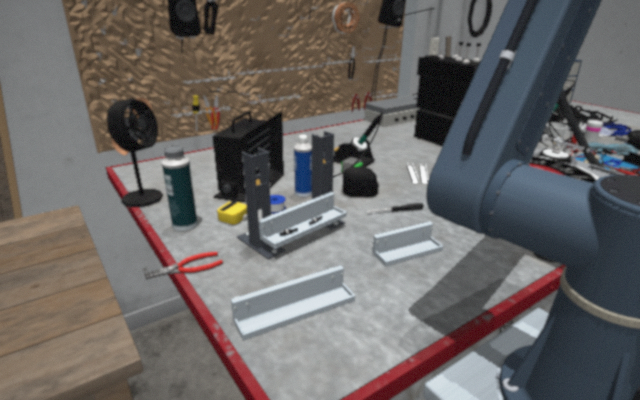

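View pics/side0.png

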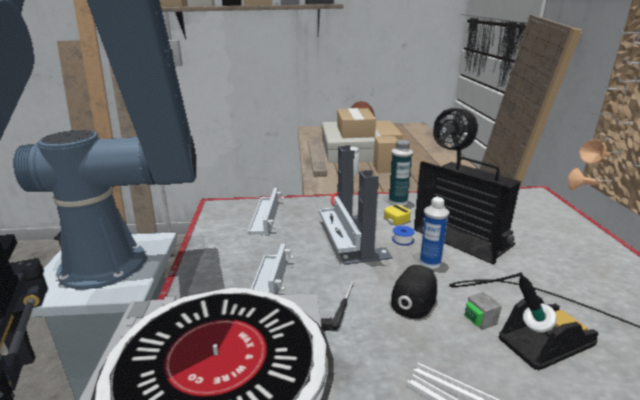

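The scene view shows the long shelf at about (233–355, 268–333), the short shelf at (375–440, 225–262) and the rack uprights at (258,195) and (322,165). The side view shows the rack at about (345–375, 145–260), the long shelf at (265,212) and the short one at (272,268). I'll zoom in to get corners.

```bash
python3 - <<'E'
import cv2,numpy as np
a=cv2.imread("pics/scene0.png");b=cv2.imread("pics/side0.png")
def crop(im,x,y,w,h,s):return cv2.resize(im[y:y+h,x:x+w],None,fx=s,fy=s,interpolation=cv2.INTER_CUBIC)
# scene: shelf 
cv2.imwrite("pics/c1.png",crop(a,226,260,133,80,6))
cv2.imwrite("pics/c2.png",crop(a,230,125,130,140,4))
cv2.imwrite("pics/c3.png",crop(b,240,140,160,130,4.5))
E
```

```text
(no output)
```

View pics/c1.png

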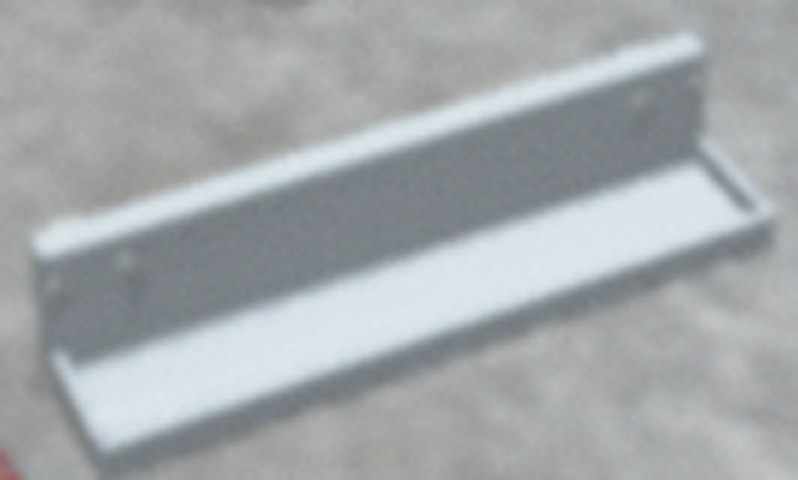

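View pics/c2.png

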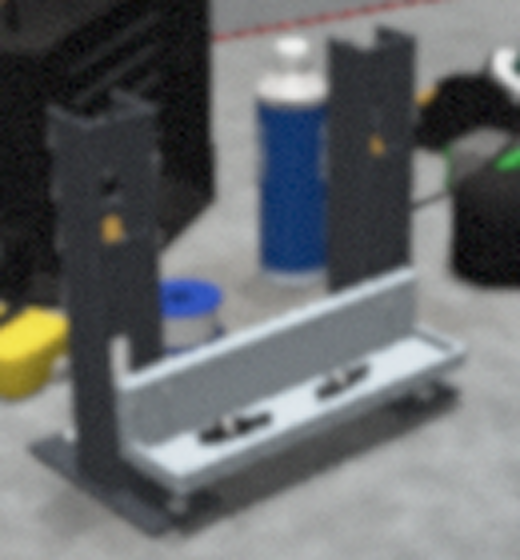

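View pics/c3.png

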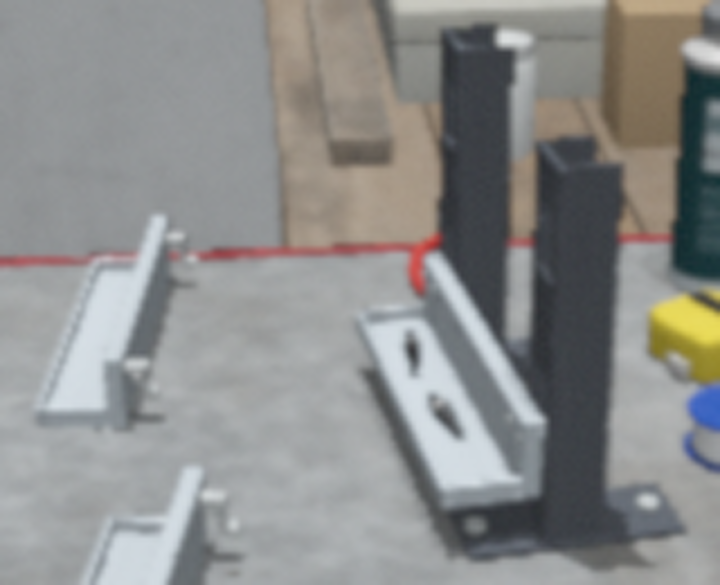

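In the crops, the long shelf's front tray corners are at c1 (100,450)/(772,213), with wall-top corners at (40,257)/(702,52). The fitted lower shelf's corners are at c2 (178,475), (465,350), (125,385) and (412,272). I'll fit poses with the known geometry and check them with an overlay.

```bash
cat > h.py <<'E'
import cv2,numpy as np
from scipy.optimize import least_squares
from bench import r
def cams():
    c={}
    for n in("scene","side"):
        d=r.snapshot(n);c[n]=(d,np.array([[d["fx"],0,d["cx"]],[0,d["fy"],d["cy"]],[0,0,1.]]))
    return c
def world(p,P):
    c,s=np.cos(p[2]),np.sin(p[2]);P=np.asarray(P,float)/1000
    return np.c_[p[0]+c*P[:,0]-s*P[:,1],p[1]+s*P[:,0]+c*P[:,1],P[:,2]]
def proj(C,n,X):
    d,K=C[n];return cv2.projectPoints(X,np.array(d["rvec"]),np.array(d["tvec"]),K,None)[0][:,0]
def fit(C,obs):
    f=lambda p:np.concatenate([(proj(C,n,world(p,[P]))[0]-uv) for n,P,uv in obs])
    best=min((least_squares(f,[.5,-.2,y],loss="soft_l1") for y in np.arange(-3,3.1,.75)),key=lambda s:s.cost)
    return best.x,best.fun.reshape(-1,2)
sc=lambda k,x0,y0:(lambda u,v:np.array([(u+.5)/k-.5+x0,(v+.5)/k-.5+y0]))
c1,c2,c3=sc(6,226,260),sc(4,230,125),sc(4.5,240,140)
E
cat > f.py <<'E'
from h import *
C=cams()
for n in C:
    R=cv2.Rodrigues(np.array(C[n][0]["rvec"]))[0];print(n,(-R.T@C[n][0]["tvec"]).round(3))
S=[("scene",P,c1(*u)) for P,u in [((-52,115,14),(100,450)),((-52,-115,14),(772,213)),((-52,115,0),(103,472)),((-52,-115,0),(770,240)),((-6,115,50),(40,257)),((-6,-115,50),(702,52))]]
S+=[("side",P,c3(*u)) for P,u in [((6,-115,0),(127,428)),((-6,-115,50),(107,357)),((-52,-115,0),(38,420)),((-52,115,14),(97,260)),((-6,115,50),(153,213))]]
K=[("scene",P,c2(*u)) for P,u in [((-58,115,45),(178,475)),((-58,-115,45),(465,350)),((-12,115,81),(125,385)),((-12,-115,81),(412,272))]]
K+=[("side",P,c3(*u)) for P,u in [((-58,-115,45),(445,495)),((0,-115,81),(545,420)),((-12,-115,81),(522,430)),((-58,115,45),(358,315)),((-12,115,81),(428,255))]]
im={n:cv2.cvtColor(C[n][0]["image"],cv2.COLOR_RGB2BGR) for n in C}
ims={n:cv2.resize(im[n],None,fx=4,fy=4,interpolation=cv2.INTER_CUBIC) for n in C}
def box(x0,x1,y0,y1,z0,z1):
    v=[(x,y,z) for x in(x0,x1) for y in(y0,y1) for z in(z0,z1)]
    return [(v[i],v[j]) for i in range(8) for j in range(i) if bin(i^j).count("1")==1]
for nm,o,E in(("shelf",S,box(-6,6,-115,115,0,50)+box(-52,-6,-115,115,0,14)),("rack",K,box(-12,0,-115,115,31,81)+[e for y in(100,-100) for e in box(0,0.1,y-22,y+22,0,235)+box(0,.1,y-14,y+14,165,205)])):
    p,res=fit(C,o);print(nm,p.round(4),np.degrees(p[2]).round(2));print(res.round(1).tolist())
    for n in C:
        for a,b in E:
            q=(proj(C,n,world(p,[a,b]))+.5)*4-.5
            cv2.line(ims[n],*[tuple(int(t) for t in w) for w in q],(0,0,255) if nm=="rack" else (0,180,0),1)
cv2.imwrite("pics/o.png",np.hstack([ims["scene"][500:1360,900:1500][:,:],ims["side"][560:1420-0,960:1560]])[::1,::1])
o=cv2.imread("pics/o.png");cv2.imwrite("pics/o.png",cv2.resize(o,(800,573),interpolation=cv2.INTER_AREA))
E
python3 f.py
```

```text
scene [-0.144  0.563  0.542]
side [ 0.499 -0.943  0.607]
shelf [ 0.4296  0.2331 -0.1058] -6.06
[[-0.5, -0.7], [0.1, -1.3], [-0.4, 1.8], [0.2, -0.1], [-0.7, -0.6], [0.1, -1.7], [-0.1, 0.1], [-0.9, 0.5], [-0.2, 1.7], [-1.0, -0.5], [-0.5, 0.2]]
rack [ 0.65    0.0792 -6.1432] -351.98
[[-0.3, -1.0], [0.4, -1.5], [-0.1, -0.2], [1.3, -0.5], [-0.3, -1.5], [0.1, 0.2], [0.6, -1.5], [-0.3, -1.1], [-0.9, -0.1]]
```

View pics/o.png

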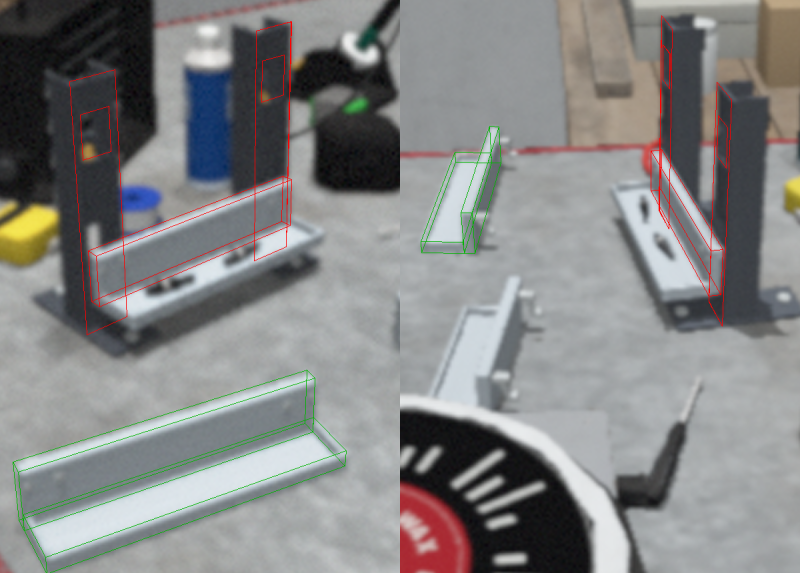

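The overlay matches well: long shelf at (0.430, 0.233) with yaw -6.1°, rack at (0.650, 0.079) with yaw +8.0°. Next is a helper that works out rows to a target.

```bash
cat > plan.py <<'E'
import sys,numpy as np
from scipy.spatial.transform import Rotation as T
from bench import r
# args: x y z yaw(deg, direction of tool y) nrows
x,y,z,a,n=map(float,sys.argv[1:6]);n=int(n)
s=r.state();p=np.array(s["tool_pos"]);R=T.from_rotvec(s["tool_rot"])
t=np.radians(a);Y=np.array([np.cos(t),np.sin(t),0]);Z=np.array([0,0,-1.])
G=T.from_matrix(np.c_[np.cross(Y,Z),Y,Z])
d=(R.inv()*G).as_rotvec()/n
yw=R.as_matrix()[:,1];print("t",s["time_s"],"pos",p.round(4),"yaw",np.degrees(np.arctan2(yw[1],yw[0])).round(2),"tilt z",R.as_matrix()[:,2].round(4),"F",np.round(s["force"],1),"open",round(s["opening"],4),"j",np.round(s["joint_positions"],2))
step=(np.array([x,y,z])-p)/n
for i in range(n):
    print(np.degrees(d).round(2),R.inv().apply(step).round(4)); R=R*T.from_rotvec(d)
E
python3 plan.py 0.46 -0.2 0.20 -40 9
```

```text
t 0.2 pos [ 0.1834 -0.597   0.2219] yaw -72.94 tilt z [-2.0e-04  1.4e-03 -1.0e+00] F [ 0.6 -0.1  0.3] open 0.0873 j [-1.45  0.53  1.43 -0.    1.18 -0.18]
[-0.01 -0.   -3.66] [ 0.0423 -0.0331  0.0025]
[-0.01 -0.   -3.66] [ 0.0444 -0.0304  0.0025]
[-0.01 -0.   -3.66] [ 0.0462 -0.0275  0.0025]
[-0.01 -0.   -3.66] [ 0.0479 -0.0245  0.0025]
[-0.01 -0.   -3.66] [ 0.0493 -0.0214  0.0025]
[-0.01 -0.   -3.66] [ 0.0506 -0.0182  0.0025]
[-0.01 -0.   -3.66] [ 0.0517 -0.0149  0.0025]
[-0.01 -0.   -3.66] [ 0.0525 -0.0116  0.0024]
[-0.01 -0.   -3.66] [ 0.0531 -0.0082  0.0024]
```

>>> carry_out:
  series: "0 0 -3.7 0.042 -0.033 0.002 -0.15; 0 0 -3.7 0.044 -0.030 0.002 -0.15; 0 0 -3.7 0.046 -0.028 0.002 -0.15; 0 0 -3.7 0.048 -0.024 0.002 -0.15; 0 0 -3.7 0.049 -0.021 0.002 -0.15"

```text
time_s: 0.82
tool_pos: [0.337, -0.3764, 0.2125]
tool_rot: [2.99, 0.962, 0.0]
force: [0.5, -0.6, -0.0]
opening: 0.0519
grip_force: 0.0
```

>>> carry_out:
  series: "0 0 -3.7 0.050 -0.018 0.002 -0.15; 0 0 -3.7 0.052 -0.015 0.002 -0.15; 0 0 -3.7 0.052 -0.012 0.002 -0.15; 0 0 -3.7 0.053 -0.008 0.002 -0.15"

```text
time_s: 1.32
tool_pos: [0.4584, -0.1999, 0.2045]
tool_rot: [2.841, 1.339, 0.0]
force: [0.3, -1.0, 1.1]
opening: 0.05
grip_force: 0.0
```

```bash
python3 plan.py 0.4296 0.2331 0.15 -6.06 9
```

```text
t 1.325 pos [ 0.4584 -0.1999  0.2045] yaw -39.53 tilt z [ 2.e-04 -2.e-04 -1.e+00] F [ 0.3 -1.   1.1] open 0.05 j [-0.64  0.39  1.76  0.    0.99  0.05]
[ 0.    0.   -3.72] [ 0.0351 -0.0331  0.0061]
[ 0.    0.   -3.72] [ 0.0371 -0.0307  0.0061]
[ 0.    0.   -3.72] [ 0.0391 -0.0283  0.0061]
[ 0.    0.   -3.72] [ 0.0408 -0.0257  0.0061]
[ 0.    0.   -3.72] [ 0.0424 -0.023   0.0061]
[ 0.    0.   -3.72] [ 0.0438 -0.0202  0.0061]
[ 0.    0.   -3.72] [ 0.045  -0.0173  0.0061]
[ 0.    0.   -3.72] [ 0.046  -0.0143  0.0061]
[ 0.    0.   -3.72] [ 0.0469 -0.0113  0.0061]
```

>>> carry_out:
  series: "0 0 -3.7 0.035 -0.033 0.006 -0.15; 0 0 -3.7 0.037 -0.031 0.006 -0.15; 0 0 -3.7 0.039 -0.028 0.006 -0.15; 0 0 -3.7 0.041 -0.026 0.006 -0.15; 0 0 -3.7 0.042 -0.023 0.006 -0.15"

```text
time_s: 1.95
tool_pos: [0.4417, 0.0404, 0.1745]
tool_rot: [2.589, 1.779, 0.001]
force: [0.3, -0.1, -0.3]
opening: 0.0501
grip_force: 0.0
```

>>> carry_out:
  series: "0 0 -3.7 0.044 -0.020 0.006 -0.15; 0 0 -3.7 0.045 -0.017 0.006 -0.15; 0 0 -3.7 0.046 -0.014 0.006 -0.15; 0 0 -3.7 0.047 -0.011 0.006 -0.15; 0 0 0 0 0 0 -0.15"

```text
time_s: 2.58
tool_pos: [0.4303, 0.2341, 0.1502]
tool_rot: [-2.335, -2.101, -0.0]
force: [-0.5, -1.1, -0.5]
opening: 0.0497
grip_force: 0.0
```

```bash
python3 plan.py 0.4296 0.2331 0.02 -6.06 4; python3 - <<'E'
from bench import r
import cv2
d=r.snapshot("wrist");cv2.imwrite("pics/w1.png",d["image"][:,:,::-1])
E
```

```text
t 2.575 pos [0.4303 0.2341 0.1502] yaw -6.04 tilt z [-1.e-04  4.e-04 -1.e+00] F [-0.5 -1.1 -0.5] open 0.0497 j [0.27 0.46 1.84 0.   0.84 0.37]
[-0.   -0.01  0.  ] [-0.0003 -0.0001  0.0325]
[-0.   -0.01  0.  ] [-0.0003 -0.0001  0.0325]
[-0.   -0.01  0.  ] [-0.0003 -0.0001  0.0325]
[-0.   -0.01  0.  ] [-0.0003 -0.0001  0.0325]
```

View pics/w1.png

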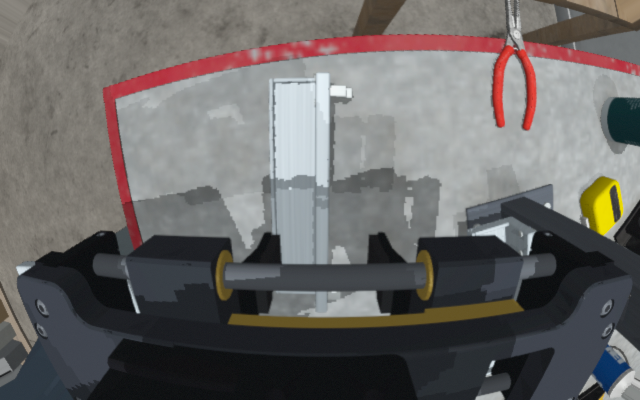

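The wrist view shows the back wall at columns 316–329, centred between the fingers (278 and 372) and parallel to them. I'll go down and grip.

>>> carry_out:
  series: "0 0 0 0 0 0.045 -0.15; 0 0 0 0 0 0.045 -0.15; 0 0 0 0 0 0.03 -0.15; 0 0 0 0 0 0.01 -0.15"

```text
time_s: 3.12
tool_pos: [0.4303, 0.2299, 0.0192]
tool_rot: [-2.342, -2.092, 0.005]
force: [-0.1, 0.0, -0.5]
opening: 0.0503
grip_force: 0.0
```

>>> carry_out:
  series: "0 0 0 0 0 0 0.9; 0 0 0 0 0 0 0.9; 0 0 0 0 0 0 0.9; 0 0 0 0 0 0 1; 0 0 0 0 0 0 1"
  grip_force: 50

```text
time_s: 3.75
tool_pos: [0.43, 0.2314, 0.0209]
tool_rot: [-2.34, -2.095, 0.002]
force: [-3.1, -0.0, 5.4]
opening: 0.0118
grip_force: 50.0
```

>>> carry_out:
  series: "0 0 0 0 0 -0.02 1; 0 0 0 0 0 -0.04 1; 0 0 0 0 0 -0.05 1; 0 0 0 0 0 -0.04 1; 0 0 0 0 0 -0.01 1"

```text
time_s: 4.38
tool_pos: [0.4324, 0.2319, 0.1828]
tool_rot: [2.339, 2.094, 0.008]
force: [0.2, 0.7, -3.4]
opening: 0.0113
grip_force: 50.0
```

```bash
python3 plan.py 0.586 0.07 0.1805 7.98 10
```

```text
t 4.375 pos [0.4324 0.2319 0.1828] yaw -6.32 tilt z [ 0.0055  0.0014 -1.    ] F [ 0.2  0.7 -3.4] open 0.0113 j [ 0.26  0.4   1.81 -0.    0.92  0.37]
[ 0.03 -0.01 -1.43] [-0.0144  0.0171  0.0003]
[ 0.03 -0.01 -1.43] [-0.0148  0.0167  0.0003]
[ 0.03 -0.01 -1.43] [-0.0152  0.0163  0.0003]
[ 0.03 -0.01 -1.43] [-0.0156  0.0159  0.0003]
[ 0.03 -0.01 -1.43] [-0.016   0.0155  0.0003]
[ 0.03 -0.01 -1.43] [-0.0164  0.0151  0.0003]
[ 0.03 -0.01 -1.43] [-0.0168  0.0147  0.0002]
[ 0.03 -0.01 -1.43] [-0.0171  0.0143  0.0002]
[ 0.03 -0.01 -1.43] [-0.0175  0.0139  0.0002]
[ 0.03 -0.01 -1.43] [-0.0178  0.0134  0.0002]
```

>>> carry_out:
  series: "0 0 -1.4 -0.014 0.017 0 1; 0 0 -1.4 -0.015 0.017 0 1; 0 0 -1.4 -0.015 0.016 0 1; 0 0 -1.4 -0.016 0.016 0 1; 0 0 -1.4 -0.016 0.016 0 1"

```text
time_s: 5.0
tool_pos: [0.5074, 0.1497, 0.1785]
tool_rot: [-2.206, -2.233, 0.004]
force: [0.0, 0.6, -2.7]
opening: 0.0113
grip_force: 50.0
```

>>> carry_out:
  series: "0 0 -1.4 -0.016 0.015 0 1; 0 0 -1.4 -0.017 0.015 0 1; 0 0 -1.4 -0.017 0.014 0 1; 0 0 -1.4 -0.018 0.014 0 1; 0 0 -1.4 -0.018 0.012 0 1"

```text
time_s: 5.62
tool_pos: [0.5826, 0.0681, 0.1782]
tool_rot: [-2.065, -2.364, 0.004]
force: [0.1, 0.5, -2.2]
opening: 0.0119
grip_force: 50.0
```

>>> carry_out:
  series: "0 0 0 0 0 0 1; 0 0 0 0 0 0 1"

```text
time_s: 5.88
tool_pos: [0.5817, 0.0692, 0.1791]
tool_rot: [-2.066, -2.362, 0.003]
force: [0.1, 0.1, -2.0]
opening: 0.0118
grip_force: 50.0
```

```bash
python3 plan.py 0.586 0.07 0.1805 7.98 1; python3 - <<'E'
from h import *
C=cams()
cr=lambda n,x,y,w,h,s:cv2.resize(cv2.cvtColor(C[n][0]["image"],cv2.COLOR_RGB2BGR)[y:y+h,x:x+w],None,fx=s,fy=s,interpolation=cv2.INTER_CUBIC)
cv2.imwrite("pics/d.png",np.hstack([cr("scene",210,110,160,140,2.5*1.0),cr("side",290,130,160,140,2.5)]))
E
```

```text
t 5.875 pos [0.5817 0.0692 0.1791] yaw 7.64 tilt z [-3.7e-03  7.0e-04 -1.0e+00] F [ 0.1  0.1 -2. ] open 0.0118 j [-0.07  0.53  1.57  0.    1.04 -0.21]
[-0.2  -0.07 -0.34] [ 0.0002  0.0043 -0.0014]
```

View pics/d.png

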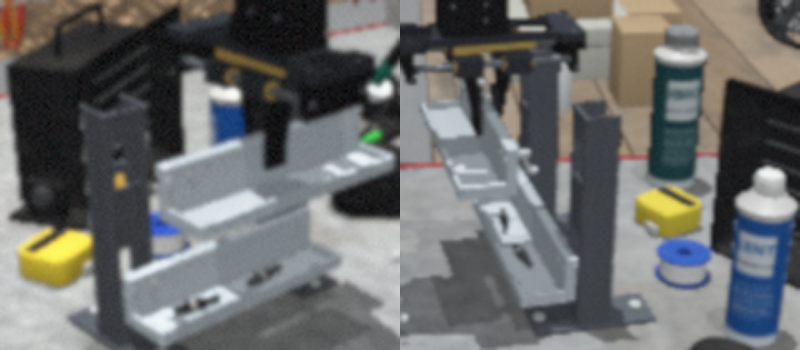

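The picture shows the long shelf held level in front of the upper slots: scene panel, tray front corners (170,230) and (393,158), wall top (160,167) to (362,105). I'll fit its pose and compare it with the TCP.

```bash
cat > g.py <<'E'
from h import *
C=cams();s=r.state();tp=np.array(s["tool_pos"])
A=sc(2.5,210,110);B0=sc(2.5,290,130);B=lambda u,v:B0(u-400,v)
O=[("scene",P,A(*u)) for P,u in [((-52,115,14),(171,224)),((-52,-115,14),(394,153)),((-6,115,50),(160,168)),((-6,-115,50),(362,107))]]
O+=[("side",P,B(*u)) for P,u in [((-52,-115,0),(455,195)),((-52,115,14),(422,103)),((6,-115,0),(513,197)),((6,-115,50),(516,150))]]
def f(p):
    return np.concatenate([proj(C,n,world(p[:3],[P])+[0,0,p[3]])[0]-uv for n,P,uv in O])
q=least_squares(f,[*tp[:2],.14,.16],loss="soft_l1")
print(q.x.round(4),np.degrees(q.x[2]));print(q.fun.reshape(-1,2).round(1).tolist())
pred=np.r_[tp[:2],np.radians(7.64),tp[2]-.0195]
print("resid for TCP-based pose",f(pred).reshape(-1,2).round(1).tolist())
a=np.radians(8);M=np.array([[np.cos(a),np.sin(a)],[-np.sin(a),np.cos(a)]])
print("shelf in rack",M@(q.x[:2]-[.65,.0792]),"tcp in rack",M@(tp[:2]-[.65,.0792]))
# refined rack fit with upright tops added
E
python3 g.py
```

```text
[0.5835 0.0714 0.0969 0.1574] 5.551335706028608
[[8.7, 0.4], [0.1, 1.3], [-0.8, -0.8], [-0.4, -0.3], [-0.2, 2.5], [0.6, -0.6], [0.5, -0.3], [-0.5, -0.6]]
resid for TCP-based pose [[11.8, -0.7], [0.3, -0.8], [1.5, -1.8], [-0.6, -2.1], [1.3, 1.8], [-1.1, -1.1], [1.9, -1.4], [0.9, -1.8]]
shelf in rack [-0.06694464  0.00150459] tcp in rack [-0.06816762 -0.00026248]
```

```bash
sed -i 's/((-52,115,14),(171,224)),//' g.py; python3 g.py
```

```text
[0.5826 0.0709 0.1072 0.1573] 6.143139830460549
[[0.3, 1.2], [0.0, -0.4], [-0.3, -0.3], [-0.0, 2.7], [-0.1, -0.4], [0.6, -0.2], [-0.4, -0.5]]
resid for TCP-based pose [[0.3, -1.0], [1.5, -2.0], [-0.7, -2.3], [1.5, 1.7], [-1.0, -1.2], [2.0, -1.5], [1.1, -1.8]]
shelf in rack [-0.06791571  0.00117443] tcp in rack [-0.06779699 -0.00050514]
```

>>> carry_out:
  series: "-0.2 0 -0.6 -0.001 0.008 0.001 1; 0 0 0 0 0.012 0 1; 0 0 0 0 0.010 0 1; 0 0 0 0 0.006 0 1; 0 0 0 0 0.006 0 1"

```text
time_s: 6.8
tool_pos: [0.6253, 0.0738, 0.1795]
tool_rot: [2.054, 2.374, 0.004]
force: [0.8, -0.5, -1.9]
opening: 0.0115
grip_force: 50.0
```

>>> carry_out:
  series: "0 0 0 0 0.004 0 1; 0 0 0 0 0.004 0 1; 0 0 0 0 0 0 1; 0 0 0 0 0 0 1"

```text
time_s: 7.3
tool_pos: [0.6326, 0.0748, 0.1797]
tool_rot: [2.054, 2.374, 0.004]
force: [0.2, 0.5, -2.1]
opening: 0.0115
grip_force: 50.0
```

```bash
python3 plan.py 0.6435 0.0772 0.178 8.5 1; python3 - <<'E'
from h import *
C=cams()
cr=lambda n,x,y,w,h,s:cv2.resize(cv2.cvtColor(C[n][0]["image"],cv2.COLOR_RGB2BGR)[y:y+h,x:x+w],None,fx=s,fy=s,interpolation=cv2.INTER_CUBIC)
cv2.imwrite("pics/e.png",np.hstack([cr("scene",230,120,130,140,3),cr("side",325,130,100,140,4)[:420]]))
E
```

```text
t 7.3 pos [0.6326 0.0748 0.1797] yaw 8.26 tilt z [ 3.e-03  5.e-04 -1.e+00] F [ 0.2  0.5 -2.1] open 0.0115 j [-0.06  0.59  1.45  0.    1.1  -0.2 ]
[ 0.17 -0.   -0.24] [0.0008 0.0111 0.0017]
```

View pics/e.png

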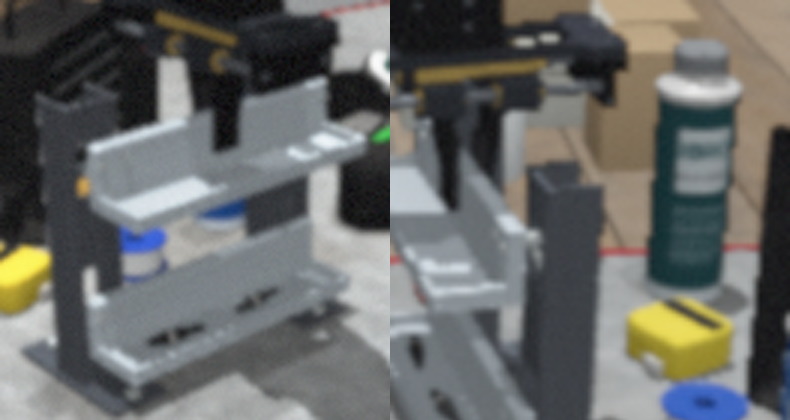

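The hooks are entering the slots, with the wall about 11 mm off the uprights (side panel, around (525,235)) and no contact force. I'll continue in to contact.

>>> carry_out:
  series: "0 0 0 0 0.004 0 1; 0 0 0 0 0.003 0 1; 0 0 0 0 0.002 0 1; 0 0 0 0 0 0 1"

```text
time_s: 7.9
tool_pos: [0.642, 0.0761, 0.1797]
tool_rot: [2.054, 2.374, 0.004]
force: [-0.2, 0.2, -1.4]
opening: 0.0119
grip_force: 50.0
```

>>> carry_out:
  series: "0 0 0 0 0.002 0 1; 0 0 0 0 0 0 1"

```text
time_s: 8.15
tool_pos: [0.6427, 0.0763, 0.1796]
tool_rot: [2.055, 2.375, 0.001]
force: [-3.5, -0.9, -1.6]
opening: 0.0117
grip_force: 50.0
```

Contact with the uprights at -3.5 N. I'll ease off 1 mm and go down.

>>> carry_out:
  series: "0 0 0 0 -0.001 0.004 1; 0 0 0 0 0 0.004 1; 0 0 0 0 0 0.004 1; 0 0 0 0 0 0.002 1"

```text
time_s: 8.65
tool_pos: [0.6425, 0.0762, 0.1663]
tool_rot: [2.054, 2.374, 0.003]
force: [-5.8, -1.1, 6.7]
opening: 0.0117
grip_force: 50.0
```

>>> carry_out:
  series: "0 0 0 0 0 0.003 1; 0 0 0 0 0 0.003 1; 0 0 0 0 0 0 1"

```text
time_s: 9.02
tool_pos: [0.6413, 0.0761, 0.159]
tool_rot: [-2.055, -2.376, -0.0]
force: [-6.0, -1.6, 0.6]
opening: 0.0119
grip_force: 50.0
```

>>> carry_out:
  series: "0 0 0 0 0 0.003 1; 0 0 0 0 0 0.003 1; 0 0 0 0 0 0 1"

```text
time_s: 9.4
tool_pos: [0.6426, 0.0763, 0.1528]
tool_rot: [2.055, 2.375, 0.003]
force: [-1.8, -0.8, -3.0]
opening: 0.012
grip_force: 50.0
```

>>> carry_out:
  series: "0 0 0 0 0 0.002 1; 0 0 0 0 0 0.002 1; 0 0 0 0 0 0 1"

```text
time_s: 9.78
tool_pos: [0.6427, 0.0763, 0.1518]
tool_rot: [2.054, 2.374, 0.004]
force: [-7.2, -0.6, 7.3]
opening: 0.0118
grip_force: 50.0
```

>>> carry_out:
  series: "0 0 0 0 0 0.003 1; 0 0 0 0 0 0.003 1; 0 0 0 0 0 0 1"

```text
time_s: 10.15
tool_pos: [0.6427, 0.0763, 0.1515]
tool_rot: [2.052, 2.373, 0.005]
force: [-15.3, -0.5, 32.3]
opening: 0.0117
grip_force: 50.0
```

>>> carry_out:
  series: "0 0 0 0 -0.001 -0.003 1; 0 0 0 0 0 -0.003 1; 0 0 0 0 0 -0.003 1; 0 0 0 0 0 0 1"

```text
time_s: 10.65
tool_pos: [0.6426, 0.0761, 0.1525]
tool_rot: [2.054, 2.373, 0.005]
force: [-1.6, -0.5, -1.4]
opening: 0.0119
grip_force: 50.0
```

```bash
python3 plan.py 0.6427 0.0763 0.1515 8 1
```

```text
t 10.65 pos [0.6426 0.0761 0.1525] yaw 8.26 tilt z [ 4.6e-03  6.0e-04 -1.0e+00] F [-1.6 -0.5 -1.4] open 0.0119 j [-0.05  0.63  1.44  0.    1.06 -0.2 ]
[0.26 0.01 0.26] [0.0002 0.0001 0.001 ]
```

>>> carry_out:
  series: "0 0 0 0 0 -0.002 1; 0 0 0 0 0 0 1"

```text
time_s: 10.9
tool_pos: [0.6425, 0.0761, 0.1542]
tool_rot: [2.054, 2.373, 0.005]
force: [1.1, 0.2, -5.0]
opening: 0.0117
grip_force: 50.0
```

>>> carry_out:
  series: "0 0 0 0 0 -0.002 1; 0 0 0 0 0 0 1"

```text
time_s: 11.15
tool_pos: [0.641, 0.076, 0.1555]
tool_rot: [2.055, 2.376, 0.001]
force: [-0.0, -0.5, -10.2]
opening: 0.0118
grip_force: 50.0
```

Upward resistance builds, so the catches hold. I'll press home again firmly.

>>> carry_out:
  series: "0 0 0 0 0.001 0.003 1; 0 0 0 0 0 0.003 1; 0 0 0 0 0 0.003 1; 0 0 0 0 0 0.002 1; 0 0 0 0 0 0 1"

```text
time_s: 11.78
tool_pos: [0.6427, 0.0763, 0.1517]
tool_rot: [2.053, 2.373, 0.005]
force: [-10.4, -0.4, 22.0]
opening: 0.0113
grip_force: 50.0
```

>>> carry_out:
  series: "0 0 0 0 0 -0.003 1; 0 0 0 0 -0.001 -0.001 1; 0 0 0 0 0 0 1"

```text
time_s: 12.15
tool_pos: [0.6426, 0.0763, 0.1518]
tool_rot: [2.053, 2.373, 0.007]
force: [-4.7, -0.1, 10.5]
opening: 0.0113
grip_force: 50.0
```

>>> carry_out:
  series: "0 0 0 0 0 -0.001 0.3; 0 0 0 0 0 0 0.1; 0 0 0 0 0 0 0.1; 0 0 0 0 0 0 0.1"

```text
time_s: 12.65
tool_pos: [0.6421, 0.0761, 0.1504]
tool_rot: [2.054, 2.374, 0.004]
force: [-0.0, -0.4, -0.2]
opening: 0.0376
grip_force: 0.0
```

>>> carry_out:
  series: "0 0 0 0 0 -0.015 0.1; 0 0 0 0 0 -0.03 0.1; 0 0 0 0 0 -0.045 0.1; 0 0 0 0 0 -0.05 0.1; 0 0 0 0 0 -0.01 0.1"

```text
time_s: 13.28
tool_pos: [0.6438, 0.076, 0.3066]
tool_rot: [2.049, 2.368, 0.014]
force: [0.4, 0.1, 0.5]
opening: 0.0392
grip_force: 0.0
```

```bash
python3 - <<'E'
from h import *
C=cams();print(r.state()["force"],r.state()["tool_pos"])
cr=lambda n,x,y,w,h,s:cv2.resize(cv2.cvtColor(C[n][0]["image"],cv2.COLOR_RGB2BGR)[y:y+h,x:x+w],None,fx=s,fy=s,interpolation=cv2.INTER_CUBIC)
cv2.imwrite("pics/z.png",np.hstack([cr("scene",235,120,130,140,4),cr("side",320,135,60,140,4)]))
E
```

```text
[-0.74754025 -0.04264    -0.08994264] [0.64213857 0.0760573  0.30310652]
```

View pics/z.png

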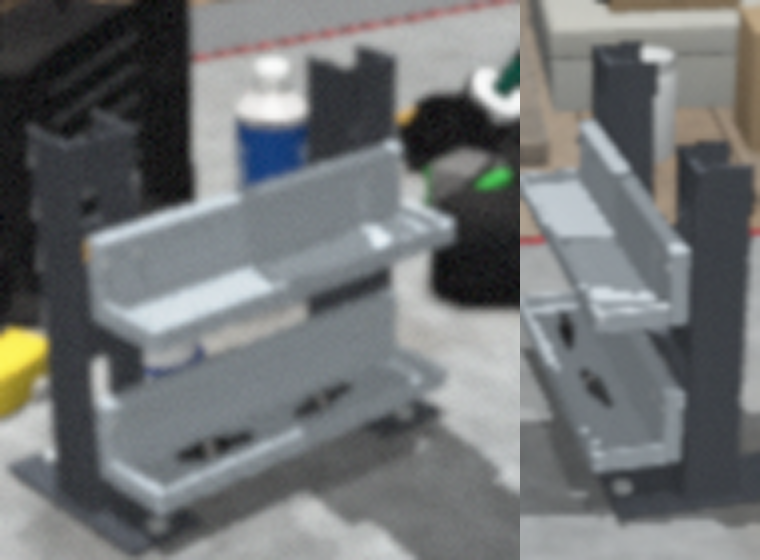

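The picture shows the long shelf in the upper slots, parallel to the lower one and against the uprights. I'll check it numerically against the home pose, with the lower shelf as reference.

```bash
python3 - <<'E'
from h import *
C=cams();A=sc(4,235,120);B0=sc(4,320,135);B=lambda u,v:B0(u-520,v);p=[.65,.0792,np.radians(8)]
for z,S,D in((131,[(152,337),(452,222),(90,243),(400,147)],[(600,318),(686,245)]),(31,[(165,490),(443,367),(103,403),(395,295)],[(597,460),(680,390)])):
    P=[(-58,115,z+14),(-58,-115,z+14),(-12,115,z+50),(-12,-115,z+50)]
    print(z,(proj(C,"scene",world(p,P))-[A(*u) for u in S]).round(1).tolist(),(proj(C,"side",world(p,[(-58,-115,z+14),(0,-115,z+50)]))-[B(*u) for u in D]).round(1).tolist())
E
```

```text
131 [[-0.7, -2.0], [-0.0, -0.9], [1.1, -0.6], [0.2, -0.9]] [[-1.0, -1.4], [1.1, 1.0]]
31 [[-2.1, 0.3], [0.8, -0.8], [0.4, 0.3], [0.5, -1.3]] [[-0.7, -1.5], [1.2, 1.0]]
```

```bash
python3 -c "
from bench import r
print(r.finish_job())"
```

```text
the job is handed in; nothing more can be done
None
```

The long shelf is in the upper slots, level and released, and the job was handed in at about 13 s. It stopped hard under a 32 N push and then resisted a gentle pull upwards, so I judge both catches snapped, though I could not see them. The short shelf was not touched.

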